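# Load the instrument steriliser and shut its lid until the catch bites

### The job

Put the tray of ear-cleaning instruments into the steriliser, setting it down flat on the floor of the chest rather than dropping it, and then bring the lid down and press it against its rubber seal until the spring catch bites and holds it shut by itself. Press no harder than it takes, the lid is thin plastic, and leave the other things on the counter where they are.

Things in the scene. Friction and masses are not known exactly. Their poses are not given: they have to be found in the camera images.
- chest: White plastic instrument steriliser, an open chest 210 (x) x 290 (y) mm, fixed; seen from the robot its hinge is on the right and its catch on the left. Origin: centre of its underside; x points from the catch side (front) to the hinge side, y along the hinge, z up. Walls 12 mm, inside 186 x 266 mm, floor 12 mm and rim 95 mm above the counter; the seal stands 10 to 18 mm above the front rim.
- lid (a joint): Angle of the lid, rad: 0 level, grows as it opens, about 1.5 upright, stop 1.65. Lid 214 x 290 x 24 mm, 0.4 kg; the stiff hinge (0.5 N m) holds it at any angle. How high the seal and catch sit differs unseen: the lid meets the seal somewhere between 0.038 and 0, is caught 0.038 lower (between 0 and -0.040), and 0.005 below that the seal is solid. Not caught, the seal lifts it again.
- lid_hinge (a point): Middle of the lid's hinge axis, at the rear of the chest, 105 mm above the counter. The axis runs along the chest's y. The shut lid lies on the front side of it, from this height up to 24 mm above it.
- lid_press (a point): Point on the lid's outer (top) face, midway along the front edge and 25 mm in from it: 189 mm from the hinge axis along the lid and 24 mm out from the plane of the underside. Pressed down here, the seal resists from about 6 N and the catch bites at 13 to 18 N (more if the finger drags); then the seal goes solid. Over 25 N may crack the lid. Axes: z out of the outer face, -x to the front edge.
- catch (a joint): Sprung steel hook, 40 mm wide, on the outside of the chest's front; it takes the 8 mm steel bar on the lid's front edge. Angle, rad: 0 at rest, grows as the bar pushes the hook outwards (to about 0.12) and jumps back to 0 when it bites over the bar. Lid below 0.004 and hook below 0.05: caught. Lid low and hook still out: only half caught, press on.
- tray: Steel instrument tray, 90 (x) x 150 (y) mm, rim 24 mm high, 0.2 to 0.4 kg, with a fixed bail handle that arches over the middle across the short way (along x), 64 mm high in all. Origin: centre of its underside; z up. Ear picks and tweezers are fixed in it. It fits the chest either way round, long side along the hinge.
- tray_grip (a point): Middle of the tray handle's top bar, 60 mm above the tray's underside. The bar is 86 mm long along the tray's x, 10 mm thick along its y (grip it across this), and 8 mm high.
- lotion: Bystander: white plastic bottle, 56 mm diameter, 130 mm high, standing on the counter. Origin: centre of its underside.
- cotton_jar: Bystander: glass jar with a steel lid, 84 mm diameter, 100 mm high, standing on the counter. Origin: centre of its underside.
- clipper: Bystander: black hair clipper, 165 x 45 x 36 mm, lying on the counter. Origin: on its underside, near the middle of the handle.
- round_mirror: Bystander: round black hand mirror lying flat, 130 mm diameter with a handle of 110 mm, 10 mm thick. Origin: under the centre of the disc.
Not all that is in view belongs to the job. Of the things that look like the tray, take the one that is farthest from the robot's base at the start.

How it is judged:
By the outcome, as a careful person would: the job done as asked, in the order asked, and still so for the second after the job is handed in, with the robot touching nothing.
It also fails if it takes over 72 s, if anything falls off the work surface, if the arm or the gripper's body presses on something with over 40 N, if the wrist force passes 120 N, or if a joint passes its speed limit or range.

### The arm

A 6-joint arm with a two-finger parallel gripper is mounted at the origin on the work surface. World frame = base frame: x ahead of the robot, y to its left, z up, the work surface at z = 0. Lengths are in mm, angles in rad, forces in N, time in s.
With the tool pointing down it reaches from about 250 to 800 mm from the base axis. Payload 3.9 kg.
Tool frame: the origin (TCP) lies on the mounting face of the last link; the fingertips stand 173 mm ahead of it and the grasp point (between the pads) lies 155 mm ahead of it; z points along the fingers, y is the line along which they close (so a half turn about z gives the same grasp; the last joint's range is limited). The gripper opens to 85 mm and grips with 20 to 120 N. Pads are 22 mm wide; open, the fingers measure 114 mm over their backs; the gripper's body (76 mm by 85 mm) begins 54 mm behind the grasp point. The pads swing forward as they close: fully open they stand 13 mm farther back than shut.
Start: joints at [1.17, 0.26, -0.138, 1.173, 0, 1.571], TCP at [204.826, 483.386, 404.704] pointing down, gripper open.
Joint ranges: [-2.78, 2.78], [-0.83, 1.72], [-1.28, 1.37], [-1.9, 2.12], [-1.57, 1.48], [-3.14, 3.14]. Speed limits (rad/s): [2.57, 2.57, 3.14, 3.14, 3.14, 3.14].

### API

Orientations are given as a unit quaternion [x, y, z, w].
In Python, from rig import bot, grab_frame, camera_model, finish_job gives the robot as it stands.
- The arm moves only by the tool step_arm, never from a script. Its argument "motion" is one flat list of numbers, 7 for each row, row after row: the shift along the tool's x, y, z in cm, then the turn, a rotation vector about the tool's x, y, z in degrees, then the closure, from 0 (fully open) to 1 (shut). A call has 1 to 20 rows; each row is the pose to reach, as a shift and turn from the pose commanded when the call began, along the tool's axes at that moment; what a row does not reach only later rows make up. A row lasts 1/12 s, in which the tool goes at most 41.7 mm and 7.16 degrees, less where a joint would pass 70% of its speed; a pose out of reach is approached as far as the arm can. A call with a gripper value outside its range is refused whole. The fingers move at their own pace and stop on an object; the grip force is fixed at half the most. Time passes only in rows, so rows that repeat a pose let the fingers close. It gives the time, the measured TCP pose, the force, the opening and the grip force at its end, in the units of the state.
- bot.read_state(): the state, without advancing time (a new reading comes with each control period).
- grab_frame(name): name is "scene" or "top"; returns the picture (400x640x3 uint8, blue, green, red); there is no depth.
- camera_model(name): a dict with "camera_matrix" (3x3 intrinsics, pixels), "R" (3x3) and "t" (3): a world point X has camera coordinates R X + t. Camera axes: x right, y down, z forward; pixel columns grow to the right and rows downward; lengths in mm; the calibration is good to about 2 mm. A picture is of the moment at which its call begins. camera_model takes no time and is no camera call.
- finish_job(): hands the job in; it is judged then, once.
The state is a dict: "clock": time; "joints": joint angles; "joint_velocities": joint speeds; "effort": joint torques, N m; "tool_pos": TCP position; "tcp_rot": TCP orientation; "contact_force": force on the tool from outside, world axes, zero at the start; "wrist_torque": the same for the moment, N m; "opening": finger opening in mm; "grip_force": force on a finger pad.
Only numpy, scipy, OpenCV 4.12 (cv2) and the standard library are available. Lean on these libraries where they do the work, as an engineer would, in place of code of your own. Each camera call takes 0.05 s, during which the arm holds its last target. There are 200 camera calls.

## Working session

There is one attempt and no reset: what is moved stays moved. The work goes in short steps, Python scripts to look and compute and a tool call to move; the robot and the scene stay as the last step left them, time stands still between calls to the robot, and variables do not carry over. Pictures are saved under pics/ and viewed, at most 10 in all, crops included, and the job is handed in when it is done.

Besides the shell and the picture viewer there is one more tool, called after "Request:" in YAML: its name, and indented under it one key for each argument. step_arm: Moves the arm, as the interface text tells. Its arguments: {"type":"object","properties":{"motion":{"type":"array","items":{"type":"number"}}},"required":["motion"]}

```bash
mkdir -p pics; python3 - <<'E'
from rig import bot, grab_frame, camera_model
import cv2
for n in("scene","top"):
    cv2.imwrite(f"pics/{n}0.png",grab_frame(n)); c=camera_model(n); print(n,c["camera_matrix"],c["R"],c["t"])
print(bot.read_state())
E
```

```text
scene [[486.09722692   0.         318.61680138]
 [  0.         486.09722692 195.39250946]
 [  0.           0.           1.        ]] [[ 0.69421106  0.71976107 -0.00387249]
 [ 0.57743454 -0.56013263 -0.59398719]
 [-0.42969797  0.41011637 -0.80446517]] [-367.38837937 -256.29201537 1738.77138221]
top [[368.05250976   0.         318.24223971]
 [  0.         368.05250976 195.3075467 ]
 [  0.           0.           1.        ]] [[ 0.02371199 -0.99967829  0.00900308]
 [-0.98102233 -0.02500111 -0.19227621]
 [ 0.19243944 -0.00427298 -0.98129955]] [ -42.22136913  516.97231597 1164.41145262]
{'clock': 0.1, 'joints': array([ 1.17000682e+00,  2.60640204e-01, -1.39208222e-01,  1.17271708e+00,
        3.38722092e-05,  1.57078065e+00]), 'joint_velocities': array([-0.00078549, -0.00040239,  0.00285246, -0.00027052,  0.00088603,
        0.00038178]), 'effort': array([ 2.51259280e-04, -4.06510377e+01,  2.54527152e+01,  1.01074716e-02,
       -1.38816029e-05, -1.31783020e-05]), 'tool_pos': array([204.70650024, 483.12540403, 403.9484498 ]), 'tcp_rot': array([ 1.99048455e-01,  9.79989250e-01, -8.63513453e-04, -1.92686771e-04]), 'contact_force': array([-0.25932211,  0.42518917,  0.55124968]), 'wrist_torque': array([-0.01499995,  0.01882208,  0.02668785]), 'grip_force': 0.0, 'opening': 85.15640688111591}
```

View pics/scene0.png

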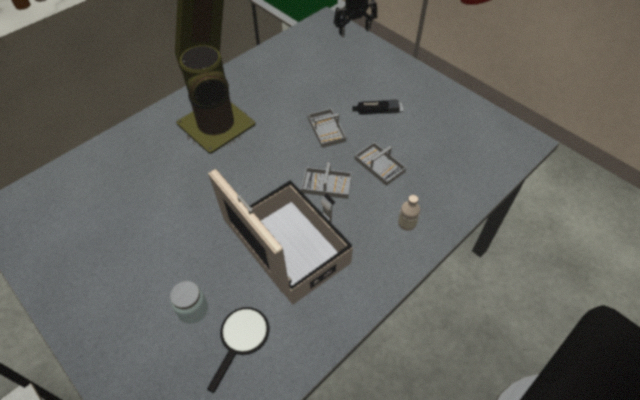

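View pics/top0.png

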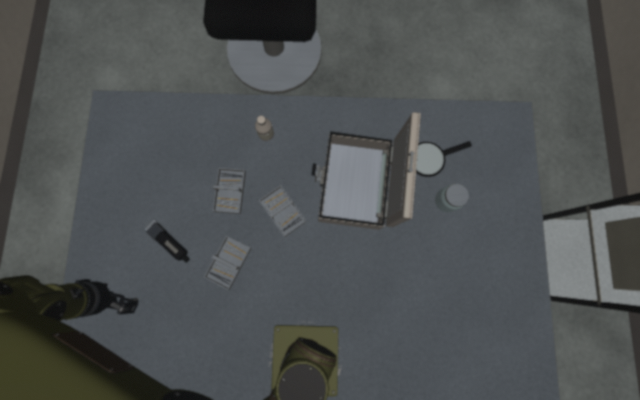

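The scene view shows the open chest (about 295,240), three trays (327,127), (380,163) and (328,181), and the arm. The top view shows trays at (230,191), (282,210) and (229,262), and the chest at (355,180) with its lid upright on the right. I'll enlarge both.

```bash
cat > h.py <<'E'
from rig import bot, grab_frame, camera_model
import numpy as np, cv2
def ray(n,uv,z):
    c=camera_model(n);R,t,K=c["R"],c["t"],c["camera_matrix"]
    o=-R.T@t; d=R.T@np.linalg.solve(K,[uv[0],uv[1],1]); return o+d*(z-o[2])/d[2]
def proj(n,X):
    c=camera_model(n);p=c["camera_matrix"]@(c["R"]@np.asarray(X,float)+c["t"]);return p[:2]/p[2]
def crop(src,dst,x,y,w,h,s):
    im=cv2.imread(src)[y:y+h,x:x+w]
    im=cv2.convertScaleAbs(im,alpha=1.6)
    cv2.imwrite(dst,cv2.resize(im,None,fx=s,fy=s,interpolation=cv2.INTER_CUBIC))
E
python3 - <<'E'
from h import *
crop("pics/top0.png","pics/topc.png",205,110,225,140,3.5)
crop("pics/scene0.png","pics/scenec.png",200,100,220,200,3)
for n,u in(("top",(230,191)),("top",(282,210)),("top",(229,262)),("scene",(327,127)),("scene",(380,163)),("scene",(328,181))):
    p=ray(n,u,5);print(n,u,p.round(),np.hypot(*p[:2]).round())
E
```

```text
top (230, 191) [534. 273.   5.] 600.0
top (282, 210) [473.  92.   5.] 482.0
top (229, 262) [295. 260.   5.] 393.0
scene (327, 127) [292. 270.   5.] 398.0
scene (380, 163) [534. 280.   5.] 603.0
scene (328, 181) [467. 102.   5.] 478.0
```

View pics/topc.png

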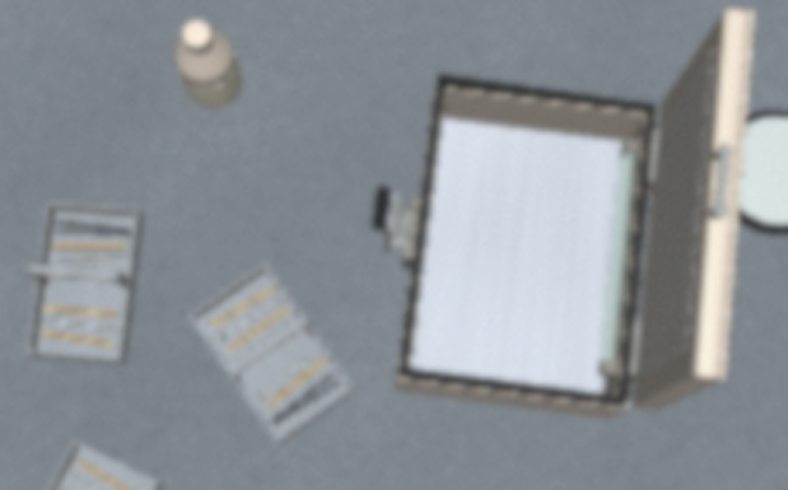

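View pics/scenec.png

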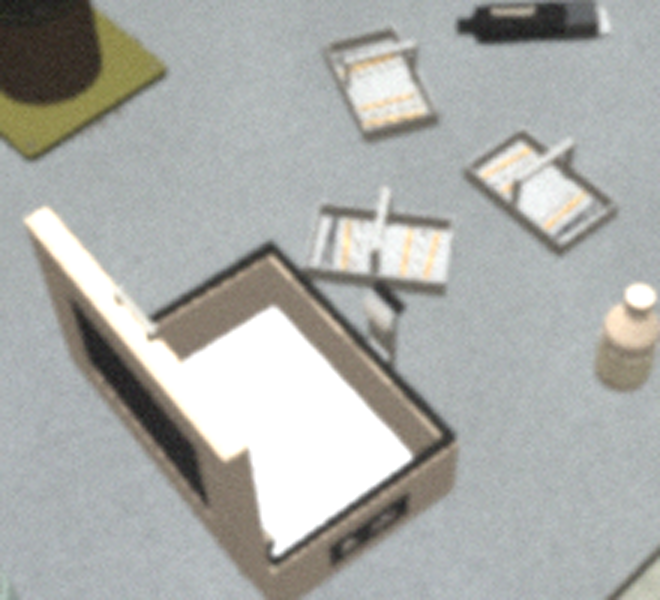

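Close up, the target tray (the farthest, about 600 mm from the base) has its rim corners at crop pixels (50,207), (143,208), (125,360) and (33,353). The chest rim is at (440,77), (653,105), (628,402) and (403,378). Next I fit the poses.

```bash
python3 - <<'E'
from h import *
from scipy.optimize import least_squares
T=lambda L:[(x/3.5+205,y/3.5+110) for x,y in L]
S=lambda L:[(x/3+200,y/3+100) for x,y in L]
def fit(obs,x0,sc=False):
    # obs: (cam, uv, local xyz)
    def f(p):
        c,s=np.cos(p[2]),np.sin(p[2]); k=p[3] if sc else 1; r=[]
        for n,uv,l in obs:
            X=[p[0]+k*(c*l[0]-s*l[1]),p[1]+k*(s*l[0]+c*l[1]),l[2]]; r+=list(proj(n,X)-uv)
        return np.array(r)
    q=least_squares(f,x0); print(q.x.round(3),np.round(q.fun.reshape(-1,2),1).tolist()); return q.x
for n in("scene","top"): c=camera_model(n); print(n,(-c["R"].T@c["t"]).round())
# tray local with world-like orientation: long(l) ~ world x, short ~ world y ; local x short
tl=T([(50,207),(143,208),(125,360),(33,353)])
# far-left, far-right, near-right, near-left ; long axis local y ->yaw~-90: local y->world x, local x->world -y (right)
loc=[(-45,75,24),(45,75,24),(45,-75,24),(-45,-75,24)]
o=[("top",u,l) for u,l in zip(tl,loc)]
sl=S([(465,172),(522,131),(617,212),(562,250)])
# scene: u right ~ (x+y): (465,172)near-right,(522,131) near-left,(617,212) far-left,(562,250) far-right
o2=[("scene",u,l) for u,l in zip(sl,[loc[2],loc[3],loc[0],loc[1]])]
for oo in(o,o2,o+o2): fit(oo,[534,276,-1.57])
print("bar ends",[ray("top",u,60).round() for u in T([(33,269),(125,277)])],[ray("scene",u,60).round() for u in S([(515,183),(573,145)])])
ct=T([(440,77),(653,105),(628,402),(403,378)])
cl=[(-105,145,100),(105,145,100),(105,-145,100),(-105,-145,100)]
c1=[("top",u,l) for u,l in zip(ct,cl)]
cs=S([(270,245),(455,437),(275,558)])
c2=[("scene",u,l) for u,l in zip(cs,[cl[3],cl[0],cl[1]])]
for oo in(c1,c2,c1+c2): fit(oo,[570,-80,-1.57,1],True)
print("lid far top corner, catch:",[ray("top",u,z).round() for u,z in zip(T([(400,225),(740,10),(710,380)]),(70,300,300))])
print("bottle",ray("top",T([(215,95)])[0],0).round())
E
```

```text
scene [1150. -592. 1245.]
top [ 284.  -24. 1242.]
[532.632 268.211  -1.608] [[0.0, -1.1], [-0.3, 0.2], [0.4, 0.2], [-0.2, 0.6]]
[544.754 266.084  -1.632] [[-0.4, -0.3], [0.1, 0.2], [0.8, -0.8], [-0.5, 0.8]]
[538.282 268.207  -1.619] [[0.4, -2.8], [0.1, -1.2], [0.3, -1.3], [-0.3, -1.3], [-1.5, -1.5], [-1.2, -1.1], [-0.2, -2.5], [-1.2, -0.7]]
bar ends [array([536., 312.,  60.]), array([530., 225.,  60.])] [array([537., 228.,  60.]), array([544., 314.,  60.])]
[ 568.446 -151.04    -1.667    0.969] [[-0.6, 0.7], [0.5, -0.1], [0.3, 0.2], [-0.2, -0.8]]
[ 572.129 -147.25    -1.67     0.959] [[0.6, 0.1], [-0.5, -0.9], [-0.1, 0.8]]
[ 569.993 -149.271   -1.667    0.968] [[-1.1, 0.2], [-0.1, -0.5], [-0.3, -0.4], [-0.7, -1.3], [-0.5, -0.4], [-1.0, -1.0], [-1.0, 1.3]]
lid far top corner, catch: [array([584., -31.,  70.]), array([ 706., -292.,  300.]), array([ 414., -261.,  300.])]
bottle [733. 159.   0.]
```

```bash
cat >> h.py <<'E'
from scipy.spatial.transform import Rotation as Ro
def down(deg): # tool pointing down, tool y at world angle deg
    a=np.radians(deg); y=np.array([np.cos(a),np.sin(a),0]); z=np.array([0,0,-1.]); return Ro.from_matrix(np.c_[np.cross(y,z),y,z])
def go(pos,R):
    s=bot.read_state(); C=Ro.from_quat(s["tcp_rot"])
    print("at",s["clock"],s["tool_pos"].round(1),"shift cm",(C.inv().apply(np.array(pos)-s["tool_pos"])/10).round(2),"rot",(C.inv()*R).as_rotvec(degrees=True).round(1))
E
python3 -c "
from h import *
go([537,269,310],down(-2.6))"
```

```text
at 0.1 [204.7 483.1 403.9] shift cm [-38.95  -6.74   9.41] rot [-0.1  0.1 69.6]
```

Request:
step_arm:
  motion: [-38.95,-6.75,9.4,0,0,69.6,0,-38.95,-6.75,9.4,0,0,69.6,0,-38.95,-6.75,9.4,0,0,69.6,0,-38.95,-6.75,9.4,0,0,69.6,0,-38.95,-6.75,9.4,0,0,69.6,0,-38.95,-6.75,9.4,0,0,69.6,0,-38.95,-6.75,9.4,0,0,69.6,0,-38.95,-6.75,9.4,0,0,69.6,0,-38.95,-6.75,9.4,0,0,69.6,0,-38.95,-6.75,9.4,0,0,69.6,0,-38.95,-6.75,9.4,0,0,69.6,0,-38.95,-6.75,9.4,0,0,69.6,0,-38.95,-6.75,9.4,0,0,69.6,0,-38.95,-6.75,9.4,0,0,69.6,0,-38.95,-6.75,9.4,0,0,69.6,0,-38.95,-6.75,9.4,0,0,69.6,0]

```text
clock: 1.43
tool_pos: [536.2, 270.2, 311.2]
tcp_rot: [0.722, 0.692, 0.0, 0.0]
contact_force: [1.1, 0.2, 0.5]
opening: 85.6
grip_force: 0.0
```

```bash
python3 -c "
from h import *
go([537,269,310],down(-2.6))
a,b=grab_frame('top'),grab_frame('scene')
cv2.imwrite('pics/a.png',a);cv2.imwrite('pics/b.png',b)
crop('pics/a.png','pics/a1.png',190,140,100,100,4);crop('pics/b.png','pics/b1.png',330,90,100,100,4)
cv2.imwrite('pics/ab.png',np.hstack([cv2.imread('pics/a1.png'),cv2.imread('pics/b1.png')]))
for n in('top','scene'):print(proj(n,[537,269,60]))"
```

```text
at 1.4333 [536.2 270.2 311.2] shift cm [-0.11  0.08  0.12] rot [ 0.  -0.   0.2]
[227.46934869 186.7445474 ]
[380.16122969 154.36278331]
```

View pics/ab.png

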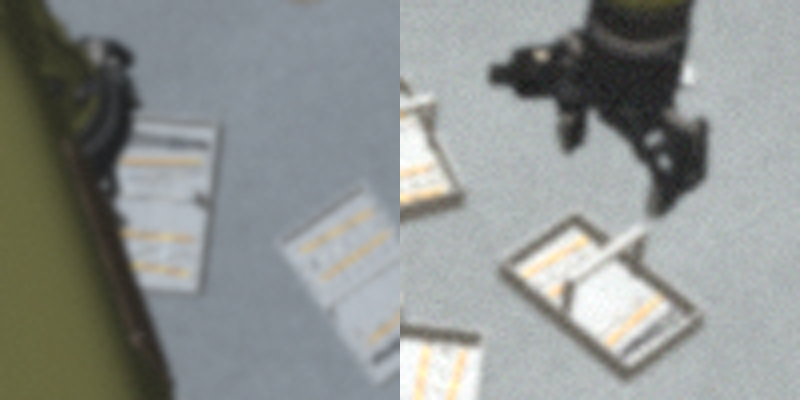

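The scene crop shows the open fingers straddling the bar, whose midpoint is near scene pixel (382,154), as predicted. I'll descend and grip.

Request:
step_arm:
  motion: [0,0,3,0,0,0,0,0,0,6,0,0,0,0,0,0,8,0,0,0,0,0,0,9,0,0,0,0,0,0,9.6,0,0,0,0,0,0,9.6,0,0,0,0,0,0,9.6,0,0,0,0.4,0,0,9.6,0,0,0,0.7,0,0,9.6,0,0,0,0.8,0,0,9.6,0,0,0,0.85,0,0,9.6,0,0,0,0.9,0,0,9.6,0,0,0,1,0,0,9.6,0,0,0,1,0,0,9.6,0,0,0,1,0,0,9.6,0,0,0,1,0,0,9.6,0,0,0,1,0,0,9.6,0,0,0,1]

```text
clock: 2.95
tool_pos: [537.2, 269.3, 215.3]
tcp_rot: [0.723, 0.691, 0.0, 0.0]
contact_force: [-1.8, 1.2, 5.5]
opening: 8.7
grip_force: 59.1
```

```bash
python3 -c "
from h import *
s=bot.read_state();print(s['contact_force'],s['opening'],s['grip_force'])
go([537,269,215],down(-2.6))"
```

```text
[-1.82521343  1.24412156  5.47353162] 8.724977848285555 59.146567583084106
at 2.95 [537.2 269.3 215.3] shift cm [-0.03 -0.01  0.03] rot [ 0. -0.  0.]
```

Request:
step_arm:
  motion: [0,0,-1,0,0,0,1,0,0,-3,0,0,0,1,0,0,-6,0,0,0,1,0,0,-9,0,0,0,1,0,0,-12,0,0,0,1,0,0,-15,0,0,0,1,0,0,-17,0,0,0,1,0,0,-17,0,0,0,1,0,0,-17,0,0,0,1]

```text
clock: 3.7
tool_pos: [537.4, 269.3, 385.4]
tcp_rot: [0.723, 0.691, 0.001, 0.0]
contact_force: [-0.3, -0.1, -2.6]
opening: 8.7
grip_force: 58.8
```

```bash
python3 -c "
from h import *
s=bot.read_state();print(s['contact_force'],s['opening'],s['wrist_torque'])
go([571,-138,385],down(-5.5))"
```

```text
[-0.34029719 -0.07543662 -2.55470363] 8.654253666359734 [-0.00273458  0.03488706 -0.03205012]
at 3.7 [537.4 269.3 385.4] shift cm [-4.054e+01  5.180e+00  1.000e-02] rot [ 0.1 -0.1  2.9]
```

Request:
step_arm:
  motion: [-1.3,0.2,0,0,0,0,1,-4,0.5,0,0,0,0.3,1,-7,0.9,0,0,0,0.5,1,-10,1.3,0,0,0,0.8,1,-13,1.7,0,0,0,1,1,-16,2,0,0,0,1.2,1,-19,2.4,0,0,0,1.4,1,-22,2.8,0,0,0,1.6,1,-25,3.2,0,0,0,1.8,1,-28,3.6,0,0,0,2,1,-31,4,0,0,0,2.2,1,-34,4.4,0,0,0,2.5,1,-37,4.8,0,0,0,2.8,1,-39,5,0,0,0,2.9,1,-40.5,5.2,0,0,0,2.9,1,-40.5,5.2,0,0,0,2.9,1,-40.5,5.2,0,0,0,2.9,1,-40.5,5.2,0,0,0,2.9,1]

```text
clock: 5.2
tool_pos: [570.4, -137.2, 383.6]
tcp_rot: [0.74, 0.673, -0.0, -0.001]
contact_force: [-0.1, 0.1, -2.3]
opening: 8.9
grip_force: 58.8
```

```bash
python3 -c "
from h import *
go([571,-138,227],down(-5.5))
a,b=grab_frame('top'),grab_frame('scene')
cv2.imwrite('pics/a.png',a);cv2.imwrite('pics/b.png',b)
crop('pics/a.png','pics/a1.png',310,100,130,150,3);crop('pics/b.png','pics/b1.png',210,100,130,150,3)
cv2.imwrite('pics/ab2.png',np.hstack([cv2.imread('pics/a1.png'),cv2.imread('pics/b1.png')]))"
```

```text
at 5.2 [ 570.4 -137.2  383.6] shift cm [-0.09  0.1  15.66] rot [-0.1 -0.1  0.1]
```

View pics/ab2.png

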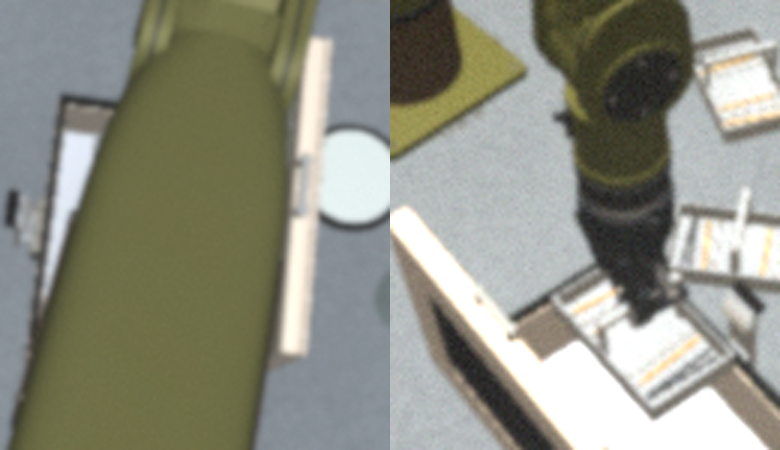

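The tray hangs level over the chest, clear of the lid and the front wall. I'll lower it slowly.

Request:
step_arm:
  motion: [0,0,2,0,0,0,1,0,0,4,0,0,0,1,0,0,6,0,0,0,1,0,0,8,0,0,0,1,0,0,10,0,0,0,1,0,0,12,0,0,0,1,0,0,13.5,0,0,0,1,0,0,14.5,0,0,0,1,0,0,15,0,0,0,1,0,0,15.2,0,0,0,1,0,0,15.2,0,0,0,1,0,0,15.2,0,0,0,1]

```text
clock: 6.3
tool_pos: [571.5, -137.6, 233.6]
tcp_rot: [0.74, 0.673, 0.0, 0.001]
contact_force: [0.6, -0.7, -2.0]
opening: 8.5
grip_force: 58.8
```

Request:
step_arm:
  motion: [0,0,0.1,0,0,0,1,0,0,0.2,0,0,0,1,0,0,0.3,0,0,0,1,0,0,0.3,0,0,0,1,0,0,0.3,0,0,0,1]

```text
clock: 6.72
tool_pos: [570.9, -137.7, 229.8]
tcp_rot: [0.74, 0.673, 0.0, 0.0]
contact_force: [-0.4, -0.4, -2.9]
opening: 8.4
grip_force: 58.8
```

Request:
step_arm:
  motion: [0,0,0.1,0,0,0,1,0,0,0.15,0,0,0,1,0,0,0.2,0,0,0,1,0,0,0.2,0,0,0,1,0,0,0.2,0,0,0,1]

```text
clock: 7.13
tool_pos: [570.9, -137.7, 227.6]
tcp_rot: [0.74, 0.673, -0.0, -0.0]
contact_force: [0.9, -0.2, -3.1]
opening: 8.4
grip_force: 58.8
```

Request:
step_arm:
  motion: [0,0,0.05,0,0,0,1,0,0,0.1,0,0,0,1,0,0,0.15,0,0,0,1,0,0,0.15,0,0,0,1,0,0,0.15,0,0,0,1]

```text
clock: 7.55
tool_pos: [570.9, -137.7, 227.3]
tcp_rot: [0.74, 0.673, 0.0, 0.0]
contact_force: [-2.0, 0.3, 4.8]
opening: 8.5
grip_force: 59.7
```

The tray is on the floor. I'll release it and rise.

Request:
step_arm:
  motion: [0,0,0,0,0,0,0.8,0,0,0,0,0,0,0.6,0,0,0,0,0,0,0.4,0,0,0,0,0,0,0.4,0,0,0,0,0,0,0.4,0,0,0,0,0,0,0.4,0,0,-1,0,0,0,0.4,0,0,-3,0,0,0,0.4,0,0,-6,0,0,0,0.4,0,0,-9,0,0,0,0.4,0,0,-12,0,0,0,0.4,0,0,-16,0,0,0,1,0,0,-20,0,0,0,1,0,0,-24,0,0,0,1,0,0,-28,0,0,0,1,0,0,-32,0,0,0,1,0,0,-32,0,0,0,1,0,0,-32,0,0,0,1]

```text
clock: 9.05
tool_pos: [570.9, -137.7, 550.3]
tcp_rot: [0.74, 0.673, 0.002, 0.003]
contact_force: [1.7, -0.3, -0.8]
opening: 0.3
grip_force: 0.0
```

```bash
python3 -c "
from h import *
go([560,-330,547],down(-5.5))
H=np.array([560,-253,105.]);print([proj('scene',H+[dx,0,z]).round() for dx in(-145,145) for z in(0,214)])
b=grab_frame('scene');cv2.imwrite('pics/b.png',b)
crop('pics/b.png','pics/c1.png',180,100,190,200,3)"
```

```text
at 9.05 [ 570.9 -137.7  550.3] shift cm [-19.25   0.74   0.36] rot [0.4 0.1 0. ]
[array([226., 218.]), array([212., 169.]), array([295., 285.]), array([291., 242.])]
```

View pics/c1.png

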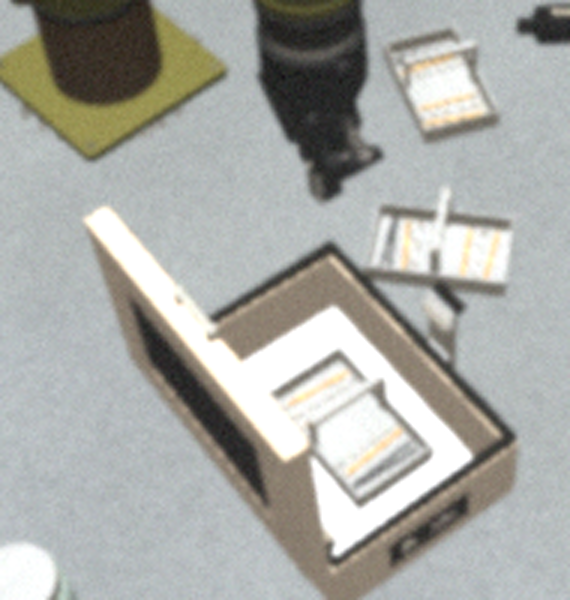

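The tray sits flat inside the chest. The lid's top-edge inner corners are at crop (108,205) and (305,452), and its outer corner at (90,215). From these I get the lid angle.

```bash
python3 -c "
from h import *
a=-1.667;ex=np.array([np.cos(a),np.sin(a),0]);ey=np.array([-np.sin(a),np.cos(a),0]);H=np.array([570,-149,105])+ex*105
for th in(1.4,1.5,1.57,1.65):
  d=-ex*np.cos(th)+np.array([0,0,np.sin(th)]);n=ex*np.sin(th)+np.array([0,0,np.cos(th)])
  f=lambda s,v,w:((proj('scene',H+d*s+ey*v+n*w)-[180,100])*3).round().tolist()
  print(th,f(214,-145,0),f(214,145,0),f(214,-145,24),f(214,145,24),'press',(H+d*189+n*24).round())
"
```

```text
1.4 [148.0, 181.0] [357.0, 413.0] [123.0, 191.0] [331.0, 427.0] press [ 561. -245.  295.]
1.5 [126.0, 191.0] [334.0, 426.0] [101.0, 204.0] [308.0, 443.0] press [ 559. -264.  295.]
1.57 [110.0, 199.0] [318.0, 437.0] [85.0, 213.0] [291.0, 455.0] press [ 558. -277.  294.]
1.65 [93.0, 210.0] [299.0, 450.0] [68.0, 226.0] [272.0, 469.0] press [ 556. -292.  292.]
```

Request:
step_arm:
  motion: [-4,0.2,0,0,0,0,1,-8,0.3,0,0,0,0,1,-12,0.5,0,0,0,0,1,-16,0.6,0,0,0,0,1,-18.6,0.7,0,0,0,0,1,-18.6,0.7,0,0,0,0,1,-18.6,0.7,2,0,0,0,1,-18.6,0.7,5,0,0,0,1,-18.6,0.7,7.2,0,0,0,1,-18.6,0.7,7.2,0,0,0,1,-18.6,0.7,7.2,0,0,0,1,-18.6,0.7,7.2,0,0,0,1]

```text
clock: 10.1
tool_pos: [560.3, -323.1, 475.0]
tcp_rot: [0.74, 0.673, 0.0, 0.0]
contact_force: [-0.5, 0.7, 1.0]
opening: 0.3
grip_force: 0.0
```

```bash
cat > lid.py <<'E'
from h import *
a=-1.667;ex=np.array([np.cos(a),np.sin(a),0]);ey=np.array([-np.sin(a),np.cos(a),0]);H=np.array([570,-149,105])+ex*105
def tcp(th,s=200):
    d=-ex*np.cos(th)+np.array([0,0,np.sin(th)]);n=ex*np.sin(th)+np.array([0,0,np.cos(th)])
    return H+d*s+n*24+ex*11+np.array([0,0,173])
def shift(p):
    s=bot.read_state();C=Ro.from_quat(s['tcp_rot']);return (C.inv().apply(p-s['tool_pos'])/10).round(2)
if __name__=="__main__":
    s=bot.read_state();print(s['tool_pos'].round(1),s['tcp_rot'].round(3),s['contact_force'].round(1))
    for th in(1.57,1.5,1.4,1.3,1.2,1.1,1,.9,.8,.7,.6,.5,.4,.3,.25,.2,.15,.1): print(th,shift(tcp(th)))
E
python3 lid.py
```

```text
[ 560.3 -323.1  475. ] [0.74  0.673 0.    0.   ] [-0.5  0.7  1. ]
1.57 [ 3.43 -0.7  -0.3 ]
1.5 [ 4.84 -0.7  -0.42]
1.4 [ 6.85 -0.7  -0.42]
1.3 [ 8.86 -0.7  -0.21]
1.2 [10.83 -0.69  0.19]
1.1 [12.75 -0.69  0.79]
1 [14.61 -0.69  1.57]
0.9 [16.37 -0.69  2.54]
0.8 [18.03 -0.68  3.68]
0.7 [19.57 -0.68  4.98]
0.6 [20.97 -0.68  6.42]
0.5 [22.22 -0.68  8.  ]
0.4 [23.31 -0.68  9.7 ]
0.3 [24.22 -0.68 11.5 ]
0.25 [24.6  -0.68 12.43]
0.2 [24.94 -0.68 13.37]
0.15 [25.24 -0.68 14.34]
0.1 [25.48 -0.68 15.31]
```

Request:
step_arm:
  motion: [1,-0.4,-0.2,0,0,0,1,2.2,-0.7,-0.3,0,0,0,1,3.4,-0.7,-0.3,0,0,0,1,4.1,-0.7,-0.35,0,0,0,1,4.8,-0.7,-0.4,0,0,0,1,5.8,-0.7,-0.4,0,0,0,1,6.9,-0.7,-0.4,0,0,0,1,7.9,-0.7,-0.3,0,0,0,1,8.9,-0.7,-0.2,0,0,0,1,9.8,-0.7,0,0,0,0,1,10.8,-0.7,0.2,0,0,0,1,11.8,-0.7,0.5,0,0,0,1,12.7,-0.7,0.8,0,0,0,1,13.7,-0.7,1.2,0,0,0,1,14.6,-0.7,1.6,0,0,0,1,14.6,-0.7,1.6,0,0,0,1]

```text
clock: 11.43
tool_pos: [566.9, -175.4, 456.8]
tcp_rot: [0.739, 0.673, -0.0, -0.002]
contact_force: [0.8, -0.1, 0.0]
opening: -0.0
grip_force: 0.0
```

```bash
python3 lid.py; python3 -c "
from h import *
b=grab_frame('scene');cv2.imwrite('pics/b.png',b)
crop('pics/b.png','pics/d1.png',180,100,190,200,3)"
```

```text
[ 566.9 -175.4  456.8] [ 0.739  0.673 -0.    -0.002] [ 0.8 -0.1  0. ]
1.57 [-11.32   0.02  -2.14]
1.5 [-9.91  0.02 -2.26]
1.4 [-7.9   0.03 -2.25]
1.3 [-5.9   0.04 -2.04]
1.2 [-3.92  0.04 -1.64]
1.1 [-2.    0.05 -1.04]
1 [-0.15  0.06 -0.25]
0.9 [1.61 0.07 0.73]
0.8 [3.27 0.07 1.87]
0.7 [4.81 0.08 3.17]
0.6 [6.21 0.09 4.62]
0.5 [7.45 0.1  6.2 ]
0.4 [8.53 0.11 7.9 ]
0.3 [9.44 0.11 9.7 ]
0.25 [ 9.83  0.12 10.63]
0.2 [10.16  0.12 11.57]
0.15 [10.46  0.13 12.54]
0.1 [10.7   0.13 13.52]
```

View pics/d1.png

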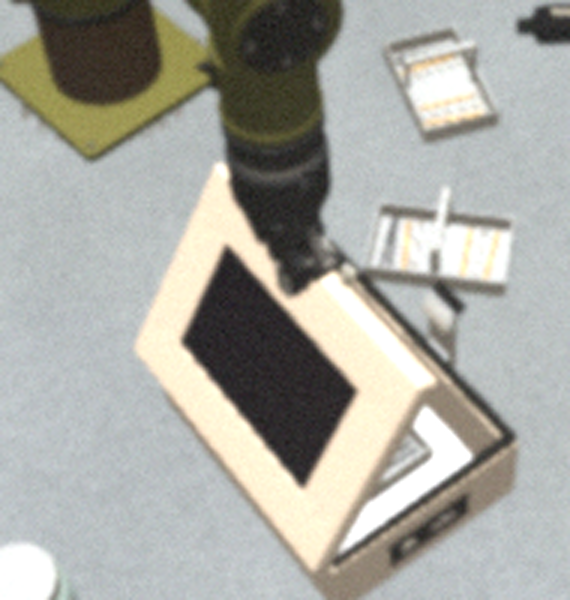

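The lid follows at about 1.0 rad, with the finger at its top edge, crop (300,285). I'll continue down.

Request:
step_arm:
  motion: [0.9,0,0.5,0,0,0,1,1.8,0,1,0,0,0,1,2.6,0,1.5,0,0,0,1,3.4,0,2.1,0,0,0,1,4.2,0,2.7,0,0,0,1,5,0,3.4,0,0,0,1,5.7,0,4.1,0,0,0,1,6.4,0,4.9,0,0,0,1,7,0,5.7,0,0,0,1,7.6,0,6.5,0,0,0,1,8.2,0,7.3,0,0,0,1,8.7,0,8.2,0,0,0,1,9.1,0,9,0,0,0,1,9.5,0,9.9,0,0,0,1,9.9,0,10.8,0,0,0,1,10.2,0,11.7,0,0,0,1,10.4,0,12.2,0,0,0,1,10.5,0,12.6,0,0,0,1,10.5,0,12.6,0,0,0,1]

```text
clock: 13.07
tool_pos: [576.7, -72.8, 331.0]
tcp_rot: [0.74, 0.673, -0.001, -0.001]
contact_force: [0.1, -0.0, 0.2]
opening: -0.3
grip_force: 0.0
```

```bash
python3 lid.py|sed -n '1p;$p'; python3 -c "
from lid import *
for t in (.05,0,-.02,-.04):print(t,tcp(t).round(1),shift(tcp(t)))"
```

```text
[576.7 -72.8 331. ] [ 0.74   0.673 -0.001 -0.001] [ 0.1 -0.   0.2]
0.1 [0.41 0.07 0.92]
0.05 [577.9 -66.8 312. ] [0.6  0.07 1.9 ]
0 [578.1 -65.4 302. ] [0.75 0.07 2.9 ]
-0.02 [578.1 -65.  298. ] [0.79 0.07 3.3 ]
-0.04 [578.1 -64.6 294. ] [0.83 0.07 3.7 ]
```

Request:
step_arm:
  motion: [0.2,0,0.4,0,0,0,1,0.3,0,0.8,0,0,0,1,0.4,0,1.2,0,0,0,1,0.5,0,1.5,0,0,0,1,0.5,0,1.7,0,0,0,1,0.5,0,1.7,0,0,0,1]

```text
clock: 13.57
tool_pos: [577.4, -67.9, 314.7]
tcp_rot: [0.74, 0.673, -0.0, -0.0]
contact_force: [0.0, 0.8, 0.0]
opening: -0.1
grip_force: 0.0
```

Request:
step_arm:
  motion: [0.02,0,0.15,0,0,0,1,0.05,0,0.3,0,0,0,1,0.05,0,0.45,0,0,0,1,0.05,0,0.6,0,0,0,1,0.05,0,0.6,0,0,0,1]

```text
clock: 13.98
tool_pos: [577.7, -67.2, 309.2]
tcp_rot: [0.74, 0.673, 0.0, -0.0]
contact_force: [-0.9, 1.4, 2.3]
opening: -0.1
grip_force: 1.0
```

Request:
step_arm:
  motion: [0.01,0,0.15,0,0,0,1,0.02,0,0.3,0,0,0,1,0.02,0,0.4,0,0,0,1,0.02,0,0.4,0,0,0,1]

```text
clock: 14.32
tool_pos: [577.7, -66.8, 305.6]
tcp_rot: [0.74, 0.673, 0.001, -0.0]
contact_force: [-2.0, 3.4, 6.0]
opening: -0.3
grip_force: 2.9
```

Request:
step_arm:
  motion: [0.05,-0.02,0.1,0,0,0,1,0.1,-0.03,0.2,0,0,0,1,0.1,-0.03,0.2,0,0,0,1,0.1,-0.03,0.2,0,0,0,1]

```text
clock: 14.65
tool_pos: [577.6, -66.3, 304.2]
tcp_rot: [0.74, 0.673, 0.0, 0.001]
contact_force: [-2.1, 1.0, 8.6]
opening: -0.4
grip_force: 4.3
```

Request:
step_arm:
  motion: [0.02,-0.02,0.1,0,0,0,1,0.04,-0.05,0.2,0,0,0,1,0.04,-0.05,0.2,0,0,0,1,0.04,-0.05,0.2,0,0,0,1]

```text
clock: 14.98
tool_pos: [577.4, -66.0, 302.6]
tcp_rot: [0.74, 0.673, 0.001, 0.001]
contact_force: [-1.9, 1.1, 9.9]
opening: -0.0
grip_force: 5.0
```

Request:
step_arm:
  motion: [0.02,-0.03,0.1,0,0,0,1,0.04,-0.05,0.2,0,0,0,1,0.04,-0.05,0.2,0,0,0,1,0.04,-0.05,0.2,0,0,0,1]

```text
clock: 15.32
tool_pos: [577.2, -65.7, 301.1]
tcp_rot: [0.74, 0.673, 0.001, 0.002]
contact_force: [-1.5, -0.1, 12.0]
opening: -0.0
grip_force: 5.9
```

Request:
step_arm:
  motion: [0.02,0,0.08,0,0,0,1,0.03,0,0.15,0,0,0,1,0.03,0,0.15,0,0,0,1,0.03,0,0.15,0,0,0,1]

```text
clock: 15.65
tool_pos: [577.2, -65.4, 299.8]
tcp_rot: [0.74, 0.673, 0.001, 0.002]
contact_force: [-2.9, 0.9, 12.2]
opening: -0.2
grip_force: 6.5
```

Request:
step_arm:
  motion: [0.02,0,0.07,0,0,0,1,0.03,0,0.12,0,0,0,1,0.03,0,0.12,0,0,0,1,0.03,0,0.12,0,0,0,1]

```text
clock: 15.98
tool_pos: [577.3, -65.2, 298.8]
tcp_rot: [0.74, 0.672, 0.001, 0.002]
contact_force: [-2.9, 0.3, 13.3]
opening: 0.2
grip_force: 6.8
```

Request:
step_arm:
  motion: [0.01,-0.02,0.05,0,0,0,1,0.02,-0.03,0.1,0,0,0,1,0.02,-0.03,0.1,0,0,0,1,0.02,-0.03,0.1,0,0,0,1]

```text
clock: 16.32
tool_pos: [577.1, -65.1, 298.2]
tcp_rot: [0.74, 0.672, 0.001, 0.002]
contact_force: [-3.5, -0.4, 15.9]
opening: 0.3
grip_force: 7.8
```

Request:
step_arm:
  motion: [0,-0.02,0.03,0,0,0,1,0.01,-0.03,0.06,0,0,0,1,0.01,-0.03,0.06,0,0,0,1,0.01,-0.03,0.06,0,0,0,1]

```text
clock: 16.65
tool_pos: [577.0, -65.0, 297.9]
tcp_rot: [0.74, 0.672, 0.001, 0.003]
contact_force: [-3.1, 0.0, 16.9]
opening: 0.1
grip_force: 8.3
```

The force has stiffened. I'll back off a little to see whether the catch holds.

Request:
step_arm:
  motion: [0,0,-0.08,0,0,0,1,0,0,-0.15,0,0,0,1,0,0,-0.15,0,0,0,1,0,0,-0.15,0,0,0,1]

```text
clock: 16.98
tool_pos: [577.1, -65.1, 298.6]
tcp_rot: [0.74, 0.672, 0.001, 0.003]
contact_force: [-1.8, -0.4, 11.4]
opening: 0.3
grip_force: 6.3
```

Request:
step_arm:
  motion: [0,0,-0.08,0,0,0,1,0,0,-0.15,0,0,0,1,0,0,-0.15,0,0,0,1,0,0,-0.15,0,0,0,1]

```text
clock: 17.32
tool_pos: [577.2, -65.2, 299.2]
tcp_rot: [0.74, 0.672, 0.001, 0.002]
contact_force: [0.4, -0.6, 6.9]
opening: -0.1
grip_force: 3.9
```

Request:
step_arm:
  motion: [0,0,-0.08,0,0,0,1,0,0,-0.15,0,0,0,1,0,0,-0.15,0,0,0,1,0,0,-0.15,0,0,0,1]

```text
clock: 17.65
tool_pos: [576.2, -64.6, 299.3]
tcp_rot: [0.74, 0.673, -0.0, 0.0]
contact_force: [0.8, -1.2, 2.5]
opening: -0.0
grip_force: 1.2
```

Request:
step_arm:
  motion: [0,0,-0.08,0,0,0,1,0,0,-0.15,0,0,0,1,0,0,-0.15,0,0,0,1,0,0,-0.15,0,0,0,1]

```text
clock: 17.98
tool_pos: [575.7, -64.3, 300.5]
tcp_rot: [0.74, 0.673, -0.0, -0.001]
contact_force: [-0.7, -0.4, 0.4]
opening: -0.0
grip_force: 0.0
```

Request:
step_arm:
  motion: [0,0,-1,0,0,0,1,0,0,-3,0,0,0,1,0,0,-7,0,0,0,1,0,0,-11,0,0,0,1,0,0,-15,0,0,0,1,-4,0,-19,0,0,0,1,-8,0,-23,0,0,0,1,-12,0,-25,0,0,0,1,-12,0,-25,0,0,0,1,-12,0,-25,0,0,0,1]

```text
clock: 18.82
tool_pos: [563.9, -187.8, 555.6]
tcp_rot: [0.742, 0.671, 0.001, 0.004]
contact_force: [0.2, 0.5, 0.3]
opening: 0.1
grip_force: 0.0
```

```bash
python3 -c "
from h import *
b=grab_frame('scene');cv2.imwrite('pics/f.png',b)
L=[]
for s in('scene0','f'):
  crop(f'pics/{s}.png','pics/x.png',290,170,60,60,6.5);L.append(cv2.imread('pics/x.png'))
cv2.imwrite('pics/fcmp.png',np.hstack(L))"
```

```text
(no output)
```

View pics/fcmp.png

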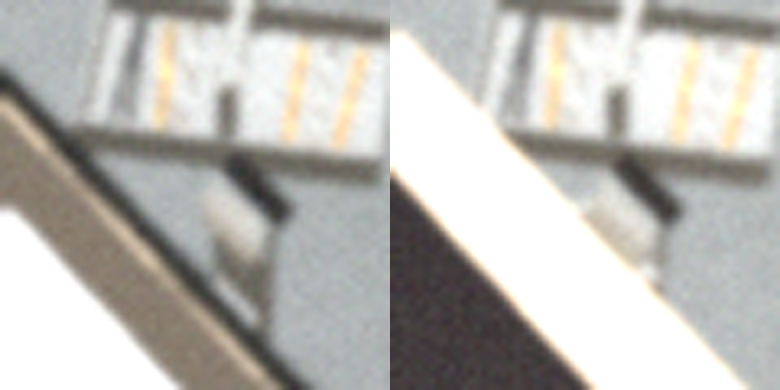

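The hook's black tab sits at the same place in both crops (230–290, 155–220), so it is at rest. I'll quantify that and then check the lid height by touch.

```bash
python3 -c "
from h import *
g=lambda s:cv2.resize(cv2.imread(f'pics/{s}.png',0),None,fx=8,fy=8,interpolation=cv2.INTER_CUBIC)
a,b=g('scene0'),g('f')
for nm,(x,y,w,h) in dict(hook=(323,193,13,12),tray=(306,172,40,18)).items():
  t=a[y*8:(y+h)*8,x*8:(x+w)*8];r=cv2.matchTemplate(b[(y-4)*8:(y+h+4)*8,(x-4)*8:(x+w+4)*8],t,cv2.TM_CCOEFF_NORMED);_,v,_,l=cv2.minMaxLoc(r);print(nm,v,np.array(l)/8-4)
P=np.array([577,-53,60]);print('2deg outward px',proj('scene',P+[.4,4,0])-proj('scene',P))
go([577,-66,320],down(-5.5))"
```

```text
hook 0.9972138404846191 [0. 0.]
tray 0.9933404326438904 [0. 0.]
2deg outward px [ 1.08070992 -0.71186129]
at 18.8667 [ 564.2 -186.   553.6] shift cm [12.1  -0.03 23.34] rot [ 0.3  0.1 -0.2]
```

Request:
step_arm:
  motion: [4,0,2,0,0,0,1,8,0,5,0,0,0,1,12,0,9,0,0,0,1,12,0,13,0,0,0,1,12,0,17,0,0,0,1,12,0,20.5,0,0,0,1,12,0,23,0,0,0,1,12,0,24,0,0,0,1,12,0,24.5,0,0,0,1,12,0,24.8,0,0,0,1,12,0,24.8,0,0,0,1,12,0,24.8,0,0,0,1]

```text
clock: 19.87
tool_pos: [577.1, -64.6, 305.2]
tcp_rot: [0.74, 0.673, 0.001, 0.002]
contact_force: [-0.3, -0.4, -0.1]
opening: 0.1
grip_force: 0.0
```

Request:
step_arm:
  motion: [0,0,0.1,0,0,0,1,0,0,0.2,0,0,0,1,0,0,0.3,0,0,0,1,0,0,0.3,0,0,0,1,0,0,0.3,0,0,0,1]

```text
clock: 20.28
tool_pos: [576.0, -64.5, 300.1]
tcp_rot: [0.74, 0.673, 0.0, 0.0]
contact_force: [-0.3, 0.1, 0.4]
opening: -0.3
grip_force: 0.0
```

The finger is at 300.1 mm with no contact, so the lid is still down and the catch is holding. I'll withdraw and hand in.

Request:
step_arm:
  motion: [0,0,-1,0,0,0,1,0,0,-3,0,0,0,1,0,0,-7,0,0,0,1,0,0,-11,0,0,0,1,0,0,-15,0,0,0,1,0,0,-18,0,0,0,1,0,0,-18,0,0,0,1,0,0,-18,0,0,0,1,0,0,-18,0,0,0,1]

```text
clock: 21.03
tool_pos: [575.8, -64.4, 480.0]
tcp_rot: [0.74, 0.673, 0.0, -0.0]
contact_force: [-0.2, 0.2, -0.3]
opening: 0.3
grip_force: 0.0
```

```bash
python3 -c "
from rig import finish_job
print(finish_job())"
```

```text
the job is handed in; nothing more can be done
None
```

The farthest tray is set down flat in the steriliser and the lid is shut and held by its catch, with a highest force reading of about 17 N while pressing; I handed the job in at about 21 s, and the other things on the counter were left alone.

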